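Lock a glaze test tile into its painting jig

ROBOT

A 7-joint arm with a two-finger parallel gripper is mounted at the origin on a cart in front of the work surface, level with it; the furniture and walls round the work are solid. World frame = base frame: x ahead of the robot, y to its left, z up, the work surface at z = 0. Lengths are in m, angles in rad, forces in N, time in s.
With the tool pointing down it reaches from about 0.4 to 0.875 m from the base axis. Payload 4.4 kg.
Tool frame: the origin (TCP) lies between the finger pads; the fingertips stand 22 mm ahead of it and the grasp point (between the pads) lies 3 mm ahead of it; z points along the fingers, y is the line along which they close (so a half turn about z gives the same grasp; the last joint's range is limited). The gripper opens to 85 mm and grips with 20 to 120 N. Pads are 22 mm wide; open, the fingers measure 114 mm over their backs; the gripper's body (76 mm by 85 mm) begins 54 mm behind the grasp point. The pads swing forward as they close: fully open they stand 13 mm farther back than shut.
Start: joints at [-0.066, 0.628, 0.038, 1.517, -0.027, 0.996, -0.02], TCP at [0.65, 0, 0.253] pointing down, gripper open.
Joint ranges: [-3.06, 3.06], [-0.37, 2.12], [-1.25, 1.32], [0.18, 2.47], [-1.1, 4.24], [0.23, 1.98], [-2.94, 2.94]. Speed limits (rad/s): [2.57, 2.57, 3.14, 3.14, 3.14, 3.14, 3.14].

INTERFACE

Orientations are given as a 3x3 rotation matrix whose columns are the frame's x, y, z axes.
In Python, from cell import manip gives the robot as it stands. The module is installed in compiled form; this text tells all that it offers.
- The arm moves only by the tool drive_tool, never from a script. Its argument "plan" is a list of rows, each an object of numbers: "dx", "dy", "dz": the shift along the tool's x, y, z in cm; "rx", "ry", "rz": the turn, a rotation vector about the tool's x, y, z in degrees. A call has 1 to 20 rows; each row is the pose to reach, as a shift and turn from the pose commanded when the call began, along the tool's axes at that moment; what a row does not reach only later rows make up. A row lasts 1/12 s, in which the tool goes at most 41.7 mm and 7.16 degrees, less where a joint would pass 70% of its speed; a pose out of reach is approached as far as the arm can. A call with a gripper value outside its range is refused whole. "claw" is the opening, from -1 (shut) to 1 (fully open), set as the call begins (left out, the last holds). The fingers move at their own pace and stop on an object; "newtons" is the grip in N (left out, the last holds). Time passes only in rows, so rows that repeat a pose let the fingers close. It gives the time, the measured TCP pose, the force, the opening and the grip force at its end, in the units of the state.
- manip.state(): the state, without advancing time (a new reading comes with each control period).
- manip.capture(name): name is "scene" or "side" or "wrist"; returns (picture, depth): 384x512x3 uint8, blue, green, red; 384x512 float32, m along the optical axis (not along the pixel's ray), 0 where there is no reading.
- manip.camera_info(name): a dict with "camera_matrix" (3x3 intrinsics, pixels), "rvec" (rotation vector, rad) and "tvec" (3), from world to camera coordinates, as OpenCV has them. Camera axes: x right, y down, z forward; pixel columns grow to the right and rows downward; lengths in m; the calibration is good to about 2 mm. A picture is of the moment at which its call begins: read the wrist's pose just before it. camera_info takes no time and is no camera call; for the wrist camera it gives the pose at the moment of the call.
- manip.hand_in(): hands the job in; it is judged then, once.
The state is a dict: "time": time; "joint_positions": joint angles; "dq": joint speeds; "effort": joint torques, N m; "ee_pos": TCP position; "orientation": TCP orientation; "force": force on the tool from outside, world axes, zero at the start; "moment": the same for the moment, N m; "gripper_width": finger opening in m; "grasp_force": force on a finger pad.
Only numpy, scipy, OpenCV 4.12 (cv2) and the standard library are available. Lean on these libraries where they do the work, as an engineer would, in place of code of your own. Each camera call takes 0.05 s, during which the arm holds its last target. There are 200 camera calls.

TASK

One of the two plywood tile jigs on the table holds a glaze test tile; lock it in with the round black clamp knob with the metal wing. Set the knob over that jig's T-shaped stud with its wing in line with the stud's crossbar, push it fully down onto the collar, then give it a quarter turn (either way) so that the wing stands across the crossbar, and let go. The tile must stay lying in its seat.

Things in the scene. Friction and masses are not known exactly. Their poses are not given: they have to be found in the camera images.
- clamp_knob: Loose black knob, 0.18 kg. Hollow round head 84 mm wide, 31 high; on it an aluminium wing to grip, 56 long, 14 wide, 31 to 57 mm above the underside. Origin: centre of underside; z up, x along the wing. Underside: 7 mm plate with a slot 60 x 24 mm, centred, parallel to the wing; behind it a round cavity up to 25 mm above the underside. Same after a half turn.
- tile_jig: Jig with the tile, fixed. Board 100 (x) x 132 (y) x 12 mm. Origin: stud axis, at table height; z up; tile on the +y side. Collar round the stud, 50 mm wide, top at z 21 mm: the knob's underside rests on it. Stud: 10 mm stem with a crossbar along x (board's short side), 46 x 10 mm, z 31 to 41; it fits the slot with 7 mm to spare all round. When down, the knob turns freely either way, no stop.
- tile: Pale grey glaze test tile, 62 x 45 x 7 mm, loose in the jig's seat between 5 mm high fences, its centre 54 mm from the stud, long side along the jig's x, underside 12 mm above the table. Origin: centre of the underside. The fitted knob's rim overlaps its edge by about 10 mm with 2 mm of air.
- empty_jig: A second, identical jig, fixed, without a tile; not to be used. Same size, origin and axes as the jig with the tile.

How it is judged:
On the way:
1. the knob is pushed down over the stud of the jig that holds the tile, its wing in line with the crossbar (horizontal distance between clamp_knob and tile_jig below 0.015 m and z of clamp_knob in the frame of tile_jig below 0.027 m and angle between the x axis of clamp_knob and the x axis of tile_jig, either way round below 0.5 rad), for 0.1 s.
At the end, for the whole second after the job is handed in: The knob sits level on the collar of the jig that holds the tile (underside within 5 mm of the collar's top, axis within 15 mm of the stud's), its wing at 60 degrees or more to the crossbar (square across is 90), released and at rest; the tile still lies flat in its seat (within about 12 mm) (horizontal distance between clamp_knob and tile_jig below 0.015 m and z of clamp_knob in the frame of tile_jig below 0.026 m and angle between each of clamp_knob, tile's own z axis and vertical below 0.12 rad and angle between the x axis of clamp_knob and the x axis of tile_jig, either way round above 1.05 rad and linear speed of clamp_knob below 0.02 m/s and y of tile in the frame of tile_jig above 0.042 m and horizontal distance between tile and tile_jig below 0.066 m and z of tile in the frame of tile_jig below 0.017 m); the robot touches nothing.
It also fails if it takes over 38 s, if anything falls off the work surface, if the arm or the gripper's body presses on something with over 40 N, if the wrist force passes 120 N, or if a joint passes its speed limit or range.

## Working session

There is one attempt and no reset: what is moved stays moved. The work goes in short steps, Python scripts to look and compute and a tool call to move; the robot and the scene stay as the last step left them, time stands still between calls to the robot, and variables do not carry over. Pictures are saved under pics/ and viewed, at most 10 in all, crops included, and the job is handed in when it is done.

Besides the shell and the picture viewer there is one more tool, called after "Request:" as name([rows], argument=value, ...), one row to a line, values as JSON. drive_tool: Moves the arm, as the interface text tells. Its arguments: {"type":"object","properties":{"plan":{"type":"array","items":{"type":"object","properties":{"dx":{"type":"number"},"dy":{"type":"number"},"dz":{"type":"number"},"rx":{"type":"number"},"ry":{"type":"number"},"rz":{"type":"number"}}}},"claw":{"type":"number"},"newtons":{"type":"number"}},"required":["plan"]}

```bash
mkdir -p pics
cat > h.py <<'E'
import numpy as np, cv2
from cell import manip
def snap(n,f):
    ci=manip.camera_info(n); im,d=manip.capture(n); cv2.imwrite(f'pics/{f}.png',im)
    np.savez(f'pics/{f}.npz',im=im,d=d,K=ci['camera_matrix'],r=ci['rvec'],t=ci['tvec'])
def load(f): return np.load(f'pics/{f}.npz')
def cloud(f):
    z=load(f); K=np.array(z['K']); d=z['d']; R=cv2.Rodrigues(np.array(z['r'],float))[0]
    v,u=np.mgrid[:d.shape[0],:d.shape[1]]
    P=np.stack([(u-K[0,2])/K[0,0]*d,(v-K[1,2])/K[1,1]*d,d],-1)
    W=(P-np.array(z['t']).ravel())@R
    W[d==0]=np.nan
    return W,z['im']
def at(W,u,v,k=1): return np.nanmedian(W[v-k:v+k+1,u-k:u+k+1].reshape(-1,3),0).round(4)
E
python3 - <<'E'
from h import *
s=manip.state();print(s)
snap('scene','s0');snap('wrist','w0')
a=cv2.imread('pics/s0.png');b=cv2.imread('pics/w0.png')
E
```

```text
{'time': 0.0, 'joint_positions': array([-0.06579459,  0.62931788,  0.03840714,  1.51839474, -0.02698044,
        0.99629551, -0.01997573]), 'dq': array([-7.10311777e-04,  9.47334109e-04, -7.68663486e-04,  5.33921720e-04,
       -8.76818648e-04, -9.72616326e-06, -1.69071844e-03]), 'effort': array([-1.11932164e-03, -5.63405585e+01,  1.22606792e+00, -1.93450052e+01,
        1.09587883e-02,  1.05136272e-02, -8.84369996e-06]), 'ee_pos': array([6.49405099e-01, 4.00216160e-05, 2.52398171e-01]), 'orientation': array([[-5.70760245e-05,  9.99998196e-01, -1.89836447e-03],
       [ 9.99999998e-01,  5.70378158e-05, -2.01812947e-05],
       [-2.00729797e-05, -1.89836562e-03, -9.99998198e-01]]), 'force': array([ 0.38395373, -0.90078785, -0.59256278]), 'moment': array([-0.0015913 ,  0.00186343,  0.05847432]), 'grasp_force': 0.0, 'gripper_width': 0.08547036589303139}
```

View pics/s0.png

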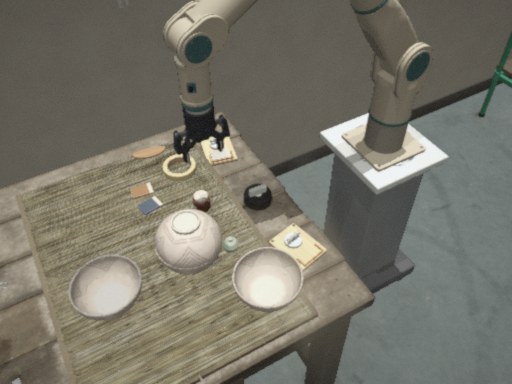

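View pics/w0.png

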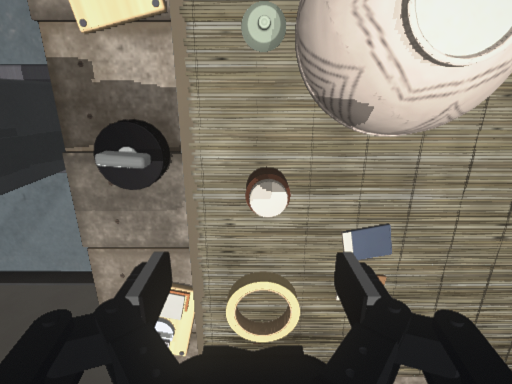

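The scene shows the knob near (257,196), and jigs near (220,150) and (297,243). The wrist view shows the knob at (132,155). I'll enlarge the jigs and compute their positions.

Run:
```python
from h import *
snap('side','d0')
im=load('s0')['im']
a=cv2.resize(im[120:180,185:265],None,fx=5,fy=5,interpolation=2);b=cv2.resize(im[215:275,260:340],None,fx=5,fy=5,interpolation=2)
c=cv2.resize(load('d0')['im'],(400,300))
cv2.imwrite('pics/c0.png',np.vstack([np.hstack([a,b]),np.hstack([c,c*0])]))
W,_=cloud('w0')
for p in [(132,155),(110,159),(140,159),(105,175),(130,120),(155,165),(172,340),(90,10),(80,80)]: print('w',p,at(W,*p))
W,_=cloud('s0')
for p in [(258,190),(215,145),(225,155),(292,238),(305,248)]: print('s',p,at(W,*p))
# knob fit: black head top ~31mm, wing top ~57mm
W,_=cloud('w0'); z=W[...,2]
v,u=np.mgrid[:384,:512]; reg=(u>85)&(u<180)&(v>110)&(v<200)
m=reg&(z>.05); q=W[m][:,:2].astype(np.float32); print(len(q),cv2.minAreaRect(q),np.nanmax(z[reg]))
m=reg&(z>.025)&(z<.036); q=W[m][:,:2].astype(np.float32); print(len(q),cv2.minEnclosingCircle(q),q.min(0),q.max(0))
```

```text
w (132, 155) [0.5134 0.0211 0.0505]
w (110, 159) [0.4907 0.0177 0.0562]
w (140, 159) [0.5239 0.0177 0.0556]
w (105, 175) [ 0.468  -0.0076  0.0302]
w (130, 120) [0.5037 0.057  0.0199]
w (155, 165) [0.5311 0.0049 0.0305]
w (172, 340) [ 0.521  -0.2869  0.0117]
w (90, 10) [0.4728 0.1727 0.0114]
w (80, 80) [ 0.4405  0.1026 -0.0008]
s (258, 190) [0.4967 0.0184 0.0508]
s (215, 145) [ 0.5095 -0.2545  0.0213]
s (225, 155) [ 0.4999 -0.1973  0.0199]
s (292, 238) [0.4989 0.2126 0.0364]
s (305, 248) [0.4762 0.2453 0.0138]
615 ((0.5004374384880066, 0.015088507905602455), (0.014669148251414299, 0.05542295426130295), 86.09630584716797) 0.058361155589007965
3020 ((0.500022292137146, 0.015471119433641434), 0.042965564876794815) [ 0.4572438  -0.02607418] [0.5413839  0.05700641]
```

View pics/c0.png

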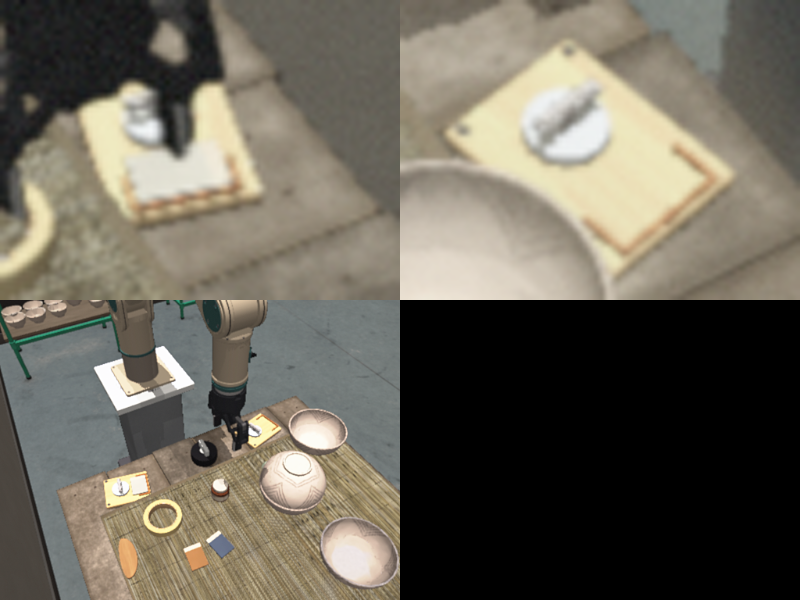

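The crops show the tile on the jig near (0.5,-0.25), with the tile on the world +y side, at crop pixel (180,175). The other jig, at (0.5,0.22), is empty. The knob is at (0.500, 0.015) with its wing yawed −4°, and its sizes match the given ones. I'll approach it with the tool turned so the fingers close across the wing.

Request:
drive_tool([
  {"dx":1.5,"dy":-15,"dz":11,"rz":-86},
  {"dx":1.5,"dy":-15,"dz":11,"rz":-86},
  {"dx":1.5,"dy":-15,"dz":11,"rz":-86},
  {"dx":1.5,"dy":-15,"dz":11,"rz":-86},
  {"dx":1.5,"dy":-15,"dz":11,"rz":-86},
  {"dx":1.5,"dy":-15,"dz":11,"rz":-86},
  {"dx":1.5,"dy":-15,"dz":11,"rz":-86},
  {"dx":1.5,"dy":-15,"dz":11,"rz":-86},
  {"dx":1.5,"dy":-15,"dz":11,"rz":-86},
  {"dx":1.5,"dy":-15,"dz":11,"rz":-86},
  {"dx":1.5,"dy":-15,"dz":11,"rz":-86},
  {"dx":1.5,"dy":-15,"dz":11,"rz":-86},
  {"dx":1.5,"dy":-15,"dz":11,"rz":-86},
  {"dx":1.5,"dy":-15,"dz":11,"rz":-86},
  {"dx":1.5,"dy":-15,"dz":11,"rz":-86},
], claw=0.2)

```text
invalid input at $.plan[0]: expected keys dx, dy, dz, rx, ry, rz
```

Request:
drive_tool([
  {"dx":1.5,"dy":-15,"dz":11,"rx":0,"ry":0,"rz":-86},
  {"dx":1.5,"dy":-15,"dz":11,"rx":0,"ry":0,"rz":-86},
  {"dx":1.5,"dy":-15,"dz":11,"rx":0,"ry":0,"rz":-86},
  {"dx":1.5,"dy":-15,"dz":11,"rx":0,"ry":0,"rz":-86},
  {"dx":1.5,"dy":-15,"dz":11,"rx":0,"ry":0,"rz":-86},
  {"dx":1.5,"dy":-15,"dz":11,"rx":0,"ry":0,"rz":-86},
  {"dx":1.5,"dy":-15,"dz":11,"rx":0,"ry":0,"rz":-86},
  {"dx":1.5,"dy":-15,"dz":11,"rx":0,"ry":0,"rz":-86},
  {"dx":1.5,"dy":-15,"dz":11,"rx":0,"ry":0,"rz":-86},
  {"dx":1.5,"dy":-15,"dz":11,"rx":0,"ry":0,"rz":-86},
  {"dx":1.5,"dy":-15,"dz":11,"rx":0,"ry":0,"rz":-86},
  {"dx":1.5,"dy":-15,"dz":11,"rx":0,"ry":0,"rz":-86},
  {"dx":1.5,"dy":-15,"dz":11,"rx":0,"ry":0,"rz":-86},
  {"dx":1.5,"dy":-15,"dz":11,"rx":0,"ry":0,"rz":-86},
  {"dx":1.5,"dy":-15,"dz":11,"rx":0,"ry":0,"rz":-86},
], claw=0.2)

```text
time: 1.4
ee_pos: [0.5, 0.0149, 0.1432]
orientation: [[-0.997, 0.073, -0.0], [0.073, 0.997, 0.0], [0.0, 0.0, -1.0]]
force: [0.1, -0.4, -0.2]
gripper_width: 0.0512
grasp_force: 0.0
```

Request:
drive_tool([
  {"dx":0,"dy":0,"dz":3,"rx":0,"ry":0,"rz":0},
  {"dx":0,"dy":0,"dz":5,"rx":0,"ry":0,"rz":0},
  {"dx":0,"dy":0,"dz":7,"rx":0,"ry":0,"rz":0},
  {"dx":0,"dy":0,"dz":8,"rx":0,"ry":0,"rz":0},
  {"dx":0,"dy":0,"dz":8.5,"rx":0,"ry":0,"rz":0},
  {"dx":0,"dy":0,"dz":8.5,"rx":0,"ry":0,"rz":0},
  {"dx":0,"dy":0,"dz":8.5,"rx":0,"ry":0,"rz":0},
])

```text
time: 1.98
ee_pos: [0.5004, 0.0152, 0.0588]
orientation: [[-0.998, 0.07, 0.001], [0.07, 0.998, 0.0], [-0.001, 0.0, -1.0]]
force: [-0.3, -0.6, 0.6]
gripper_width: 0.051
grasp_force: 0.0
```

Request:
drive_tool([
  {"dx":0,"dy":0,"dz":0,"rx":0,"ry":0,"rz":0},
  {"dx":0,"dy":0,"dz":0,"rx":0,"ry":0,"rz":0},
  {"dx":0,"dy":0,"dz":0,"rx":0,"ry":0,"rz":0},
  {"dx":0,"dy":0,"dz":0,"rx":0,"ry":0,"rz":0},
  {"dx":0,"dy":0,"dz":0,"rx":0,"ry":0,"rz":0},
  {"dx":0,"dy":0,"dz":0,"rx":0,"ry":0,"rz":0},
  {"dx":0,"dy":0,"dz":0,"rx":0,"ry":0,"rz":0},
  {"dx":0,"dy":0,"dz":0,"rx":0,"ry":0,"rz":0},
], claw=-1, newtons=60)

```text
time: 2.65
ee_pos: [0.5006, 0.0149, 0.0592]
orientation: [[-0.998, 0.07, 0.002], [0.07, 0.998, -0.0], [-0.002, 0.0, -1.0]]
force: [-1.5, -0.5, 6.8]
gripper_width: 0.0126
grasp_force: 59.7
```

Gripped. I'll lift and move partway, where the wrist camera can see the jig.

Request:
drive_tool([
  {"dx":0,"dy":0,"dz":-3,"rx":0,"ry":0,"rz":0},
  {"dx":0,"dy":0,"dz":-6,"rx":0,"ry":0,"rz":0},
  {"dx":0,"dy":-3,"dz":-10,"rx":0,"ry":0,"rz":0},
  {"dx":0,"dy":-6,"dz":-14,"rx":0,"ry":0,"rz":0},
  {"dx":0,"dy":-9,"dz":-17,"rx":0,"ry":0,"rz":0},
  {"dx":0,"dy":-11,"dz":-18,"rx":0,"ry":0,"rz":0},
  {"dx":0,"dy":-12,"dz":-18,"rx":0,"ry":0,"rz":0},
  {"dx":0,"dy":-12,"dz":-18,"rx":0,"ry":0,"rz":0},
  {"dx":0,"dy":-12,"dz":-18,"rx":0,"ry":0,"rz":0},
])

```text
time: 3.4
ee_pos: [0.491, -0.105, 0.238]
orientation: [[-0.997, 0.072, -0.001], [0.072, 0.997, 0.0], [0.001, 0.0, -1.0]]
force: [1.1, 0.6, -1.5]
gripper_width: 0.0128
grasp_force: 59.0
```

Run:
```python
from h import *
s=manip.state();print(s['time'],s['ee_pos'],s['gripper_width'],s['joint_positions'],s['force'])
snap('wrist','w1'); W,_=cloud('w1'); z=W[...,2]
r=(abs(W[...,0]-.5)<.12)&(W[...,1]<-.15)
for lo,hi in [(.034,.046),(.018,.0235),(.009,.014)]:
    m=r&(z>lo)&(z<hi); q=W[m][:,:2].astype(np.float32); print(lo,len(q), len(q)>4 and (cv2.minAreaRect(q),q.min(0),q.max(0)))
```

```text
3.4 [ 0.4909611  -0.10498754  0.23800227] 0.012798103425856418 [ 0.49729672  0.47482926 -0.48906895  1.93082052  0.30105883  0.80848124
  1.34289829] [ 1.10927281  0.64899768 -1.47750398]
0.034 465 (((0.550845205783844, -0.2411772608757019), (0.1531418263912201, 0.03449957072734833), 25.766895294189453), array([ 0.4769875 , -0.27519146], dtype=float32), array([ 0.6197823 , -0.19280303], dtype=float32))
0.018 2249 (((0.5502989292144775, -0.27301982045173645), (0.16269949078559875, 0.15054406225681305), 85.05802917480469), array([ 0.47573945, -0.357541  ], dtype=float32), array([ 0.6199369 , -0.18640392], dtype=float32))
0.009 4352 (((0.515345573425293, -0.26056116819381714), (0.15047335624694824, 0.12747187912464142), 76.95427703857422), array([ 0.44232026, -0.34824303], dtype=float32), array([ 0.5611096 , -0.17399967], dtype=float32))
```

View pics/w1.png

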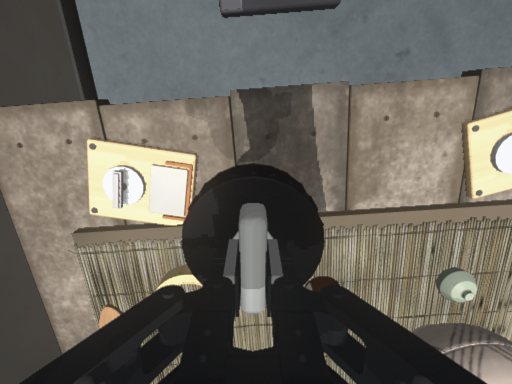

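The tile jig is at pixels (88–197, 140–224), with the crossbar around (119,188), running vertically in the image, and the tile at (169,190). The knob is held straight. I'll fit these regions.

Run:
```python
from h import *
W,im=cloud('w1'); z=W[...,2]
v,u=np.mgrid[:384,:512]
def fit(n,m):
    q=W[m][:,:2].astype(np.float32); print(n,len(q),cv2.minAreaRect(q),q.mean(0))
R=lambda a,b,c,d:(u>=a)&(u<=b)&(v>=c)&(v<=d)
fit('bar',R(100,140,160,212)&(z>.036)&(z<.045))
m=R(100,148,160,212)&(z>.0175)&(z<.025);fit('collar',m)
print(cv2.minEnclosingCircle(W[m][:,:2].astype(np.float32)))
fit('tile',R(150,188,162,216)&(z>.0165)&(z<.023))
hsv=cv2.cvtColor(im,cv2.COLOR_BGR2HSV)
m=R(84,200,135,230)&(z>.008)&(z<.05)
fit('board',cv2.morphologyEx(m.astype(np.uint8),cv2.MORPH_OPEN,np.ones((3,3)))>0)
print(manip.state()['ee_pos'])
b=R(100,140,160,212)&(z>.036)&(z<.05);print(np.percentile(z[b],[5,50,95]))
# knob held: tilt and underside
k=R(190,320,170,255)&(z>.1); q=W[k]
c=im[135:230,80:205];cv2.imwrite('pics/c1.png',cv2.resize(c,None,fx=5,fy=5,interpolation=2))
h=q[(abs(q[:,2]-.21)<.012)];A=np.c_[h[:,:2],np.ones(len(h))];print(len(h),np.linalg.lstsq(A,h[:,2],rcond=None)[0],np.median(h[:,2]),h.min(0),h.max(0))
```

```text
bar 325 ((0.5002115368843079, -0.2656837999820709), (0.010733498260378838, 0.04555267095565796), 77.76773071289062) [ 0.49948594 -0.26492944]
collar 868 ((0.4992009401321411, -0.2652789354324341), (0.04916658625006676, 0.048271965235471725), 59.55388259887695) [ 0.49917588 -0.26247874]
((0.5000885725021362, -0.26562628149986267), 0.025214314460754395)
tile 1649 ((0.5111579298973083, -0.2103448212146759), (0.04797953739762306, 0.07200965285301208), 79.73136901855469) [ 0.51083696 -0.21190514]
board 8054 ((0.5131367444992065, -0.2501729726791382), (0.13157370686531067, 0.11832522600889206), 77.22433471679688) [ 0.50235355 -0.24666663]
[ 0.49093793 -0.10374582  0.23762657]
[0.03648669 0.03892685 0.04112725]
7874 [ 0.03962913 -0.00472067  0.18971482] 0.20893904371540734 [ 0.44690121 -0.14202127  0.19803909] [ 0.49995967 -0.06492843  0.22199779]
```

View pics/c1.png

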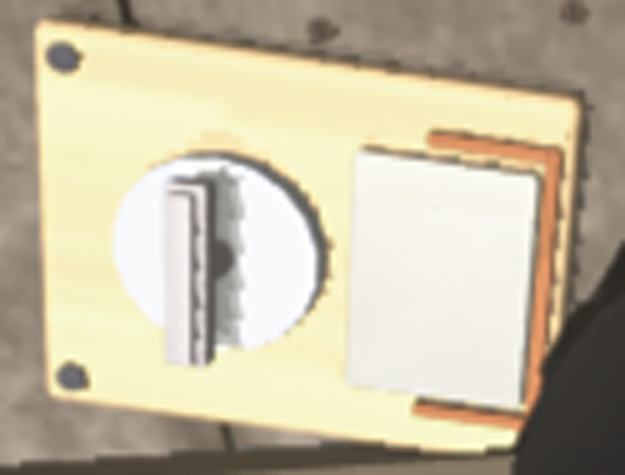

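Stud at (0.500, −0.2656) and crossbar yaw about −12°; the sizes match (bar 46 x 11 mm, collar 50 mm). I'll move over it.

Request:
drive_tool([
  {"dx":-0.5,"dy":-3,"dz":0,"rx":0,"ry":0,"rz":2},
  {"dx":-1,"dy":-6.5,"dz":2,"rx":0,"ry":0,"rz":4},
  {"dx":-1.5,"dy":-10,"dz":4,"rx":0,"ry":0,"rz":6},
  {"dx":-2,"dy":-13,"dz":6,"rx":0,"ry":0,"rz":8},
  {"dx":-2,"dy":-15,"dz":8,"rx":0,"ry":0,"rz":8},
  {"dx":-2,"dy":-16,"dz":9.5,"rx":0,"ry":0,"rz":8},
  {"dx":-2,"dy":-16,"dz":10.5,"rx":0,"ry":0,"rz":8},
  {"dx":-2,"dy":-16,"dz":10.5,"rx":0,"ry":0,"rz":8},
  {"dx":-2,"dy":-16,"dz":10.5,"rx":0,"ry":0,"rz":8},
  {"dx":-2,"dy":-16,"dz":10.5,"rx":0,"ry":0,"rz":8},
  {"dx":-2,"dy":-16,"dz":10.5,"rx":0,"ry":0,"rz":8},
])

```text
time: 4.37
ee_pos: [0.5016, -0.2641, 0.1344]
orientation: [[-0.979, 0.205, 0.002], [0.205, 0.979, -0.0], [-0.002, 0.0, -1.0]]
force: [-0.1, -0.2, -1.7]
gripper_width: 0.0127
grasp_force: 59.0
```

Run:
```python
from h import *
s=manip.state();print(s['time'],s['ee_pos'],s['orientation'].round(3),s['force'])
snap('side','d1');snap('scene','s1')
a=load('d1')['im'];b=load('s1')['im']
ca=cv2.resize(a[200:275,100:200],None,fx=4,fy=4,interpolation=2);cb=cv2.resize(b[100:175,180:280],None,fx=4,fy=4,interpolation=2)
cv2.imwrite('pics/c2.png',np.hstack([ca,cb]))
```

```text
4.3667 [ 0.50162082 -0.26413525  0.1344001 ] [[-0.979  0.205  0.002]
 [ 0.205  0.979 -0.   ]
 [-0.002  0.    -1.   ]] [-0.08299569 -0.23618269 -1.74471226]
```

View pics/c2.png

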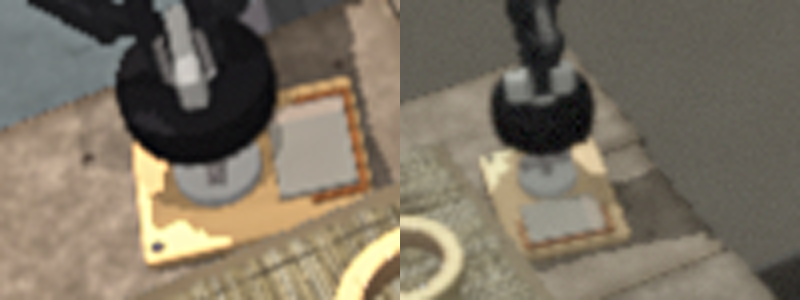

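The knob hangs level over the stud and the tile is in its seat. I'll descend with a small correction.

Request:
drive_tool([
  {"dx":0.1,"dy":-0.2,"dz":1,"rx":0,"ry":0,"rz":0},
  {"dx":0.1,"dy":-0.2,"dz":2,"rx":0,"ry":0,"rz":0},
  {"dx":0.1,"dy":-0.2,"dz":2.8,"rx":0,"ry":0,"rz":0},
  {"dx":0.1,"dy":-0.2,"dz":3.3,"rx":0,"ry":0,"rz":0},
  {"dx":0.1,"dy":-0.2,"dz":3.8,"rx":0,"ry":0,"rz":0},
  {"dx":0.1,"dy":-0.2,"dz":4.2,"rx":0,"ry":0,"rz":0},
  {"dx":0.1,"dy":-0.2,"dz":4.6,"rx":0,"ry":0,"rz":0},
  {"dx":0.1,"dy":-0.2,"dz":5,"rx":0,"ry":0,"rz":0},
  {"dx":0.1,"dy":-0.2,"dz":5.3,"rx":0,"ry":0,"rz":0},
  {"dx":0.1,"dy":-0.2,"dz":5.5,"rx":0,"ry":0,"rz":0},
  {"dx":0.1,"dy":-0.2,"dz":5.5,"rx":0,"ry":0,"rz":0},
  {"dx":0.1,"dy":-0.2,"dz":5.5,"rx":0,"ry":0,"rz":0},
  {"dx":0.1,"dy":-0.2,"dz":5.5,"rx":0,"ry":0,"rz":0},
])

```text
time: 5.55
ee_pos: [0.4991, -0.2674, 0.0802]
orientation: [[-0.978, 0.208, 0.0], [0.208, 0.978, -0.001], [-0.0, -0.001, -1.0]]
force: [-3.7, 2.3, 13.8]
gripper_width: 0.0128
grasp_force: 61.3
```

It's seated: TCP z of 0.080 puts the underside at 0.021. Now the quarter turn.

Request:
drive_tool([
  {"dx":0,"dy":0.1,"dz":-0.1,"rx":0,"ry":0,"rz":3},
  {"dx":0,"dy":0.1,"dz":-0.1,"rx":0,"ry":0,"rz":9},
  {"dx":0,"dy":0.1,"dz":-0.1,"rx":0,"ry":0,"rz":15},
  {"dx":0,"dy":0.1,"dz":-0.1,"rx":0,"ry":0,"rz":21},
  {"dx":0,"dy":0.1,"dz":-0.1,"rx":0,"ry":0,"rz":27},
  {"dx":0,"dy":0.1,"dz":-0.1,"rx":0,"ry":0,"rz":33},
  {"dx":0,"dy":0.1,"dz":-0.1,"rx":0,"ry":0,"rz":39},
  {"dx":0,"dy":0.1,"dz":-0.1,"rx":0,"ry":0,"rz":45},
  {"dx":0,"dy":0.1,"dz":-0.1,"rx":0,"ry":0,"rz":51},
  {"dx":0,"dy":0.1,"dz":-0.1,"rx":0,"ry":0,"rz":57},
  {"dx":0,"dy":0.1,"dz":-0.1,"rx":0,"ry":0,"rz":63},
  {"dx":0,"dy":0.1,"dz":-0.1,"rx":0,"ry":0,"rz":69},
  {"dx":0,"dy":0.1,"dz":-0.1,"rx":0,"ry":0,"rz":75},
  {"dx":0,"dy":0.1,"dz":-0.1,"rx":0,"ry":0,"rz":81},
  {"dx":0,"dy":0.1,"dz":-0.1,"rx":0,"ry":0,"rz":87},
  {"dx":0,"dy":0.1,"dz":-0.1,"rx":0,"ry":0,"rz":90},
  {"dx":0,"dy":0.1,"dz":-0.1,"rx":0,"ry":0,"rz":90},
  {"dx":0,"dy":0.1,"dz":-0.1,"rx":0,"ry":0,"rz":90},
])

```text
time: 7.05
ee_pos: [0.5, -0.2671, 0.0802]
orientation: [[0.206, 0.978, 0.002], [0.978, -0.206, -0.001], [-0.001, 0.002, -1.0]]
force: [-0.7, -0.8, 5.4]
gripper_width: 0.0128
grasp_force: 60.0
```

Request:
drive_tool([
  {"dx":0,"dy":0,"dz":0,"rx":0,"ry":0,"rz":0},
  {"dx":0,"dy":0,"dz":0,"rx":0,"ry":0,"rz":0},
  {"dx":0,"dy":0,"dz":0,"rx":0,"ry":0,"rz":0},
  {"dx":0,"dy":0,"dz":0,"rx":0,"ry":0,"rz":0},
  {"dx":0,"dy":0,"dz":0,"rx":0,"ry":0,"rz":0},
  {"dx":0,"dy":0,"dz":0,"rx":0,"ry":0,"rz":0},
  {"dx":0,"dy":0,"dz":-1,"rx":0,"ry":0,"rz":0},
  {"dx":0,"dy":0,"dz":-3,"rx":0,"ry":0,"rz":0},
  {"dx":0,"dy":0,"dz":-6,"rx":0,"ry":0,"rz":0},
  {"dx":0,"dy":0,"dz":-10,"rx":0,"ry":0,"rz":0},
  {"dx":-3,"dy":0,"dz":-13,"rx":0,"ry":0,"rz":0},
  {"dx":-6,"dy":0,"dz":-15,"rx":0,"ry":0,"rz":0},
  {"dx":-6,"dy":0,"dz":-15,"rx":0,"ry":0,"rz":0},
  {"dx":-6,"dy":0,"dz":-15,"rx":0,"ry":0,"rz":0},
  {"dx":-6,"dy":0,"dz":-15,"rx":0,"ry":0,"rz":0},
], claw=0.2)

```text
time: 8.3
ee_pos: [0.4865, -0.3246, 0.2295]
orientation: [[0.208, 0.978, 0.0], [0.978, -0.208, 0.001], [0.001, -0.0, -1.0]]
force: [0.1, 0.5, -0.4]
gripper_width: 0.0512
grasp_force: 0.0
```

Run:
```python
from h import *
s=manip.state();print(s['time'],s['ee_pos'],s['gripper_width'],s['force'])
snap('wrist','w2'); W,_=cloud('w2'); z=W[...,2]
r=(abs(W[...,0]-.5)<.06)&(abs(W[...,1]+.266)<.06)
for lo,hi in [(.07,.085),(.046,.058)]:
    q=W[r&(z>lo)&(z<hi)][:,:2].astype(np.float32)
    if len(q)>4: print(lo,len(q),cv2.minAreaRect(q),cv2.minEnclosingCircle(q),np.median(W[r&(z>lo)&(z<hi)][:,2]))
```

```text
8.3 [ 0.48652163 -0.32456816  0.2295111 ] 0.05116745395156004 [ 0.10052216  0.48599059 -0.44663807]
0.07 893 ((0.501252293586731, -0.26488351821899414), (0.05467767268419266, 0.013455341570079327), 77.86703491210938) ((0.5005693435668945, -0.2647503912448883), 0.027737822383642197) 0.07658196446672777
0.046 4642 ((0.5007412433624268, -0.2645465135574341), (0.0834527537226677, 0.08390714973211288), 31.184864044189453) ((0.5010514855384827, -0.26487991213798523), 0.042941514402627945) 0.05114945860186722
```

View pics/w2.png

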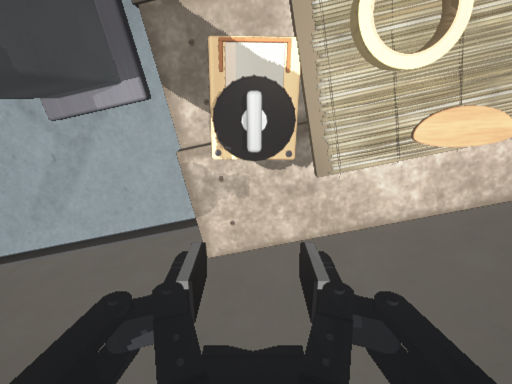

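The knob at (254,118) sits within 1–2 mm of the stud axis. Its wing yaw is 77.9°, square across the crossbar, and the head top is at 51–52 mm, so it is fully down. The tile at (255,60) is still in its seat.

```bash
python3 -c "
from cell import manip; print(manip.hand_in())"
```

```text
the job is handed in; nothing more can be done
None
```

The knob is locked across the stud on the tile's jig, fully down on the collar and released; the tile is still in its seat, and the job was handed in at about 8.4 s (no verdict was shown).

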